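# Dock the polishing kit tray

### The job

Hook a fingertip behind the far lip of the sheet-metal kit tray and drag it towards you between the guide rails, then keep drawing it gently home against the sprung buffers until both spring catches have snapped in behind it. Then press outward on the inside of its far wall with some 10 N, to feel that the catches really hold, and let go. The tray is thin and 40 N of pull or push would bend it, so stay well below that; keep it flat on the bench with the bar and the tin in it, and leave the bottle, the tape roll and the loose brass disc alone.

Things in the scene. Friction and masses are not known exactly. Their poses are not given: they have to be found in the camera images.
- tray: loose open tray of folded sheet steel, 140 (x) by 190 (y) by 40 mm high, plain upright walls and floor 3 mm thick, outer faces flat (the hem lies inside). About 0.9 kg loaded, a quarter more or less; 3 to 8 N to slide it. Origin: centre of its underside; x towards its far wall (away from the robot), z up. A bar and a tin stand in its near half; inside, x = +8 to +64 mm is free
- tray_lip (a point): middle of the top edge of the tray's far wall, on the outer face (x = +70 mm, z = 40 mm in the tray). There is free bench behind it
- dock: two fixed steel guide rails on the bench, 14 mm high, inner faces 193 mm apart (1.5 mm play on either side of the tray) from x = -58 to +106 mm, then flaring by 22 mm a side to the mouth at x = +136 mm. Origin: on the bench midway between them; x points out of the mouth, away from the robot: the tray comes in along -x, with its own x along the dock's
- dock_mouth (a point): midway between the ends of the flared rails, on the bench (x = +136 mm in the dock)
- dock_home (a point): nominal place of the tray's lip point when the tray is home (x = +70 mm, z = 40 mm in the dock). Truly up to 14 mm either way along x: stop bar, buffers and catches form one frame, clamped through slots and set anew each time, UNMEASURED. Feel for it: two sprung buffers stand 5 mm out of the bar (3 N together at first, 0.9 N more per mm); against the bar the pull rises steeply
- catch_left (a joint): slide (m) of the left (+y) spring bolt: 0 = fully in, about 0.005 while the tray's side holds it out. The bolts, 17 to 29 mm above the bench, reach 5 mm into the tray's path and are bevelled outward; passing them takes 3 to 8 N more pull. They snap in behind its far corners 2 mm after it meets the buffers, 3 mm before the solid bar (tray origin at dock x = 0, plus the frame shift)
- catch_right (a joint): the same for the right (-y) bolt. Catch housings stand outside the rails, 37 mm high, y = 119 to 145 mm on either side, x = 62 to 101 mm in the dock (shifting with the frame), pull knobs out to y = 161 mm. A caught tray rests on the bolts, pressed back by the buffers, and does not come out
- bar: whitish polishing-compound bar in the tray, 46 by 100 by 41 mm; origin: centre of its underside
- tin: round paste tin in the tray, 67 mm across, 27 mm high; origin: centre of its underside
- oil_bottle: bystander: standing squeeze bottle, 52 mm across, 166 mm high; origin: centre of its underside
- masking_roll: bystander: roll of masking tape lying flat, 104 mm across, 25 mm high; origin: centre of its underside
- spare_disc: bystander: loose brass disc lying flat, 93 mm across, 17 mm high; origin: centre of its underside
There are look-alikes about, which are no part of the job. Several things look just like the tin: the one meant starts farthest to the robot's left.

How it is judged:
By the outcome, as a careful person would: the job done as asked, in the order asked, and still so for the second after the job is handed in, with the robot touching nothing.
It also fails if it takes over 72 s, if anything falls off the work surface, if the arm or the gripper's body presses on something with over 40 N, if the wrist force passes 120 N, or if a joint passes its speed limit or range.

### The arm

A 7-joint arm with a two-finger parallel gripper is mounted at the origin on the work surface; the furniture and walls round the work are solid. World frame = base frame: x ahead of the robot, y to its left, z up, the work surface at z = 0. Lengths are in m, angles in rad, forces in N, time in s.
With the tool pointing down it reaches from about 0.4 to 0.85 m from the base axis. Payload 10.4 kg.
Tool frame: the origin (TCP) lies at the very end of the fingers, on their centre line; the grasp point (between the pads) lies 19 mm behind it; z points along the fingers, y is the line along which they close (so a half turn about z gives the same grasp; the last joint's range is limited). The gripper opens to 85 mm and grips with 20 to 120 N. Pads are 22 mm wide; open, the fingers measure 114 mm over their backs; the gripper's body (76 mm by 85 mm) begins 54 mm behind the grasp point. The pads swing forward as they close: fully open they stand 13 mm farther back than shut.
Start: joints at [1.222, 0.332, -0.065, 1.46, 0.022, 1.35, -0.088], TCP at [0.2, -0.592, 0.231] pointing down, gripper open.
Joint ranges: [-2.6, 2.6], [-0.5, 2.12], [-1.47, 1.34], [0.16, 2.42], [-1.27, 4.41], [0.06, 2.06], [-2.6, 2.6]. Speed limits (rad/s): [2.22, 2.22, 2.79, 2.79, 3.14, 3.14, 3.14].

### API

Orientations are given as a unit quaternion [x, y, z, w].
In Python, from workcell import manip gives the robot as it stands.
- The arm moves only by the shell command python3 -m jog 'ROWS' [FORCE]. ROWS is a JSON list of rows, 1 to 20 of them, each of 7 numbers: a rotation vector rx, ry, rz in units of 0.2 rad, then dx, dy, dz in cm, then the opening from 0.0 (shut) to 1.0 (fully open); each row is the pose to reach, as a shift and turn from the pose commanded when the command began, along the tool's axes at that moment; what a row does not reach only later rows make up. A row lasts 1/8 s, in which the tool goes at most 0.0625 m and 0.188 rad, less where a joint would pass 70% of its speed; a pose out of reach is approached as far as the arm can. The fingers move at their own pace and stop on an object; FORCE is the grip in N (left out, the last holds). Time passes only in rows, so rows that do not move let the fingers close. It prints the time, the measured TCP pose, the force, the opening and the grip force at its end. Input that does not fit is refused with a message, and nothing moves.
- manip.get_obs(): the state, without advancing time (a new reading comes with each control period).
- manip.camera(name): name is "side" or "top"; returns the picture (400x640x3 uint8, blue, green, red); there is no depth.
- manip.calibration(name): a dict with "fx", "fy", "cx", "cy" (pixels), "world_from_camera" (4x4, takes a point from camera to world coordinates). Camera axes: x right, y up, looking along -z (the intrinsics and any distortion apply to the point x, -y, -z); pixel columns grow to the right and rows downward; lengths in m; the calibration is good to about 2 mm. A picture is of the moment at which its call begins. calibration takes no time and is no camera call.
- manip.hand_in(): hands the job in; it is judged then, once.
Trained networks look in the newest picture that a camera, given by its name, has taken for a name from the list of things; names that differ only in an ending like _2 or _b are one class to them, and where a whole thing is asked for, a point or a joint stands for the part that bears it (a point fixed in the world has none). Each returns a list of dicts, best first, with "confidence" (0 to 1); they miss things now and then, are a little off and sometimes report something else, mostly with a low value. They report only what shows in the picture. A call takes as long as a camera call. They do not tell look-alikes from the thing itself.
- manip.outline_of(camera, thing): "mask" (400x640 bool, what is visible of it) and "bbox" ([left, top, right, bottom] in pixels, round what is visible of it).
The state is a dict: "clock": time; "joint_pos": joint angles; "joint_velocities": joint speeds; "tau": joint torques, N m; "position": TCP position; "ee_rot": TCP orientation; "ft_force": force on the tool from outside, world axes, zero at the start; "torque": the same for the moment, N m; "grip_width": opening from 0.0 (shut) to 1.0 (fully open); "grasp_force": force on a finger pad.
Only numpy, scipy, OpenCV 4.12 (cv2) and the standard library are available. Lean on these libraries where they do the work, as an engineer would, in place of code of your own. Each camera call takes 0.05 s, during which the arm holds its last target. There are 200 camera calls.

## Working session

There is one attempt and no reset: what is moved stays moved. The work goes in short steps, Python scripts to look and compute and a shell command to move; the robot and the scene stay as the last step left them, time stands still between calls to the robot, and variables do not carry over. Pictures are saved under pics/ and viewed, at most 10 in all, crops included, and the job is handed in when it is done.

```bash
mkdir -p pics; cat > h.py <<'E'
import numpy as np, cv2
from workcell import manip
def ray(cam,u,v):
    c=manip.calibration(cam);T=np.array(c["world_from_camera"])
    d=np.array([(u-c["cx"])/c["fx"],-(v-c["cy"])/c["fy"],-1.])
    return T[:3,3],T[:3,:3]@d
def pix(cam,u,v,z):
    o,d=ray(cam,u,v); return o+d*(z-o[2])/d[2]
E
python3 - <<'E'
from h import *
for c in("top","side"):
    im=manip.camera(c);cv2.imwrite(f"pics/{c}0.png",im)
    k=manip.calibration(c);print({a:(np.round(b,3).tolist()) for a,b in k.items()})
    for t in("tray","dock","catch_left","tin","bar","oil_bottle","masking_roll","spare_disc"):
        for r in manip.outline_of(c,t)[:4]:
            ys,xs=np.nonzero(r["mask"]);print(c,t,round(r["confidence"],2),r["bbox"],xs.mean().round(1),ys.mean().round(1),pix(c,xs.mean(),ys.mean(),0.02).round(3))
o=manip.get_obs();print(o["clock"],o["position"],o["ee_rot"])
E
```

```text
{'fx': 471.539, 'fy': 471.539, 'cx': 314.652, 'cy': 193.864, 'world_from_camera': [[0.022, 0.989, -0.146, 0.349], [-1.0, 0.024, 0.015, -0.017], [0.018, 0.146, 0.989, 1.27], [0.0, 0.0, 0.0, 1.0]]}
top tray 0.59 [264.9, 133.3, 337.2, 186.1] 299.2 153.2 [0.644 0.009 0.02 ]
top catch_left 0.4 [243.0, 211.3, 269.6, 224.5] 259.7 219.4 [0.461 0.109 0.02 ]
top tin 0.86 [360.1, 123.1, 381.9, 146.5] 370.1 134.5 [ 0.701 -0.184  0.02 ]
top tin 0.74 [382.2, 217.6, 406.4, 244.0] 392.5 230.8 [ 0.439 -0.245  0.02 ]
top tin 0.73 [350.3, 155.1, 374.6, 180.7] 362.5 169.6 [ 0.603 -0.164  0.02 ]
top tin 0.7 [307.2, 154.5, 332.4, 182.0] 318.3 168.0 [ 0.604 -0.044  0.02 ]
top bar 0.75 [267.4, 160.7, 308.0, 181.4] 284.8 172.6 [0.589 0.046 0.02 ]
top oil_bottle 0.85 [403.9, 165.5, 427.6, 192.5] 414.1 181.2 [ 0.574 -0.303  0.02 ]
top oil_bottle 0.46 [307.5, 153.6, 336.8, 181.5] 318.3 167.8 [ 0.605 -0.044  0.02 ]
top masking_roll 0.84 [174.5, 206.0, 211.4, 244.9] 191.4 223.2 [0.447 0.288 0.02 ]
top spare_disc 0.78 [407.6, 129.2, 439.3, 164.4] 424.3 146.0 [ 0.673 -0.332  0.02 ]
top spare_disc 0.23 [255.1, 191.6
[... 540 characters left out ...]
 0.699 -0.191  0.02 ]
side tin 0.64 [265.8, 275.1, 300.1, 307.6] 283.6 289.6 [ 0.439 -0.252  0.02 ]
side bar 0.62 [326.2, 175.7, 350.0, 215.4] 338.9 194.6 [0.588 0.05  0.02 ]
side oil_bottle 0.86 [331.9, 256.8, 358.8, 320.9] 346.0 292.3 [ 0.571 -0.27   0.02 ]
side oil_bottle 0.26 [335.4, 204.3, 363.0, 228.0] 349.0 217.3 [ 0.604 -0.038  0.02 ]
side masking_roll 0.72 [267.9, 136.1, 302.2, 160.2] 284.9 147.9 [0.451 0.275 0.02 ]
side masking_roll 0.7 [288.2, 170.6, 294.3, 187.6] 289.9 184.1 [0.461 0.105 0.02 ]
side spare_disc 0.59 [377.2, 298.3, 422.4, 341.2] 399.8 319.5 [ 0.671 -0.347  0.02 ]
0.9 [ 0.20008299 -0.59212606  0.23133532] [9.86756674e-01 1.62207474e-01 2.40394809e-05 3.24304664e-05]
```

View pics/top0.png

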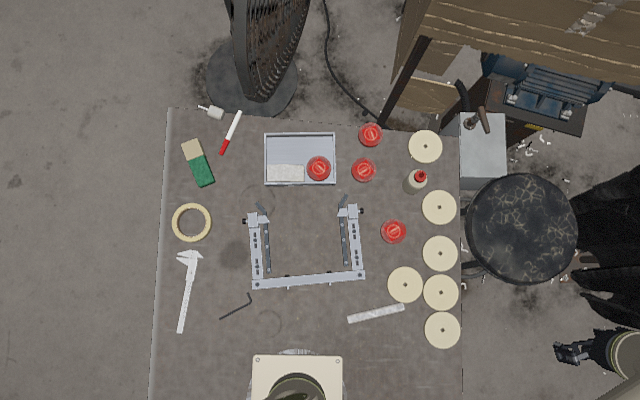

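View pics/side0.png

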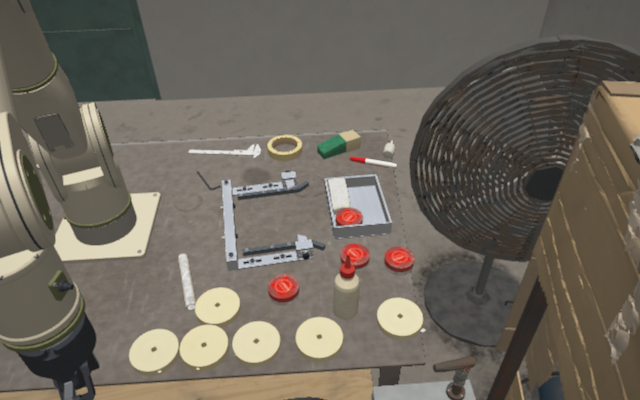

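The top view shows the tray at about px (264–337, 132–186) and the dock below it at (248–365, 195–288). The tin meant is the one at (318, 168) in the tray. I'll zoom in for corners.

```bash
python3 - <<'E'
import cv2
a=cv2.imread("pics/top0.png")[125:225,240:373];cv2.imwrite("pics/c1.png",cv2.resize(a,None,fx=6,fy=6,interpolation=cv2.INTER_CUBIC))
a=cv2.imread("pics/side0.png")[165:275,215:400];cv2.imwrite("pics/c2.png",cv2.resize(a,None,fx=4.3,fy=4.3,interpolation=cv2.INTER_CUBIC))
E
```

```text
(no output)
```

View pics/c1.png

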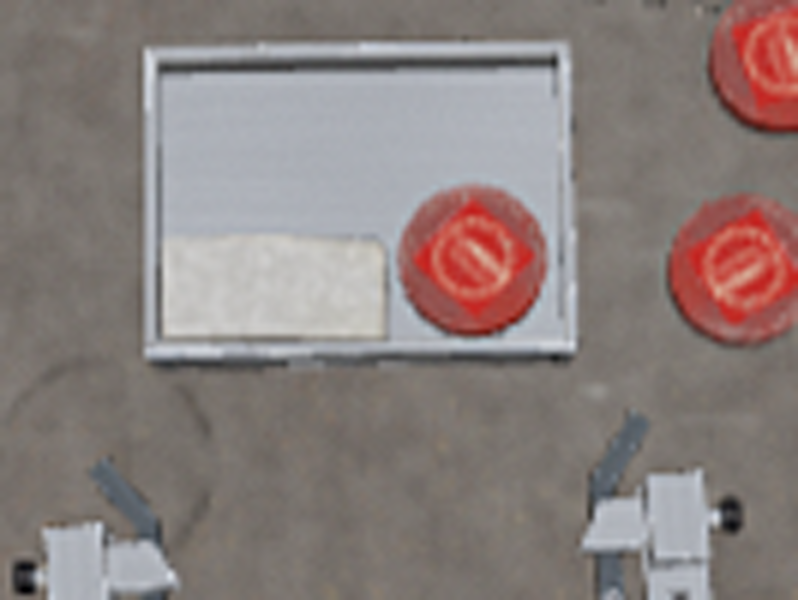

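View pics/c2.png

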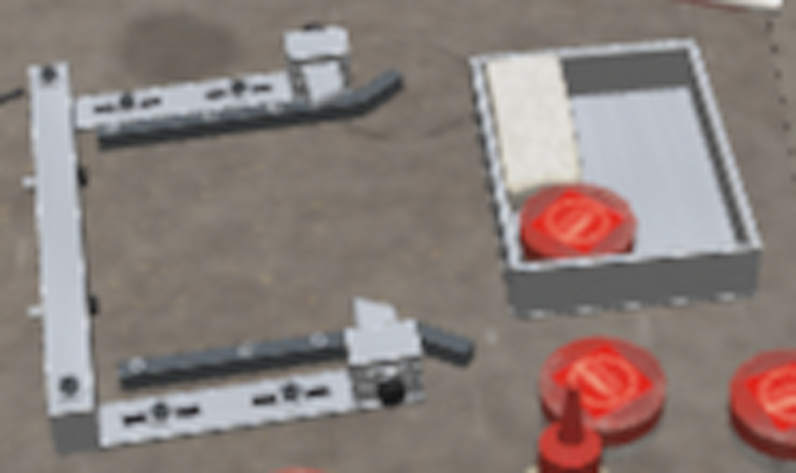

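Crop 1: tray rim corners are at (145,48), (570,42), (577,353) and (145,358). Flare tips are near (100,460) and (640,415), and rail bends near (155,530) and (597,475). Crop 2 (side view) shows the near rail ends at (100,140) and (122,380).

```bash
python3 - <<'E'
from h import *
f=lambda n,p,z:print(n,pix("top",240+p[0]/6,125+p[1]/6,z).round(4))
for p in[(145,48),(570,42),(577,353),(145,358)]:f("tray",p,.04)
for p in[(103,460),(637,415),(157,528),(600,472)]:f("flare",p,.014)
g=lambda n,p,z:print(n,pix("side",215+p[0]/4.3,165+p[1]/4.3,z).round(4))
for p in[(471,60),(692,42),(760,247),(511,268)]:g("tray",p,.04)
for p in[(398,72),(472,348),(350,100),(418,332),(100,135),(120,373)]:g("rail",p,.014)
for p in[(30,66),(65,64),(95,413),(50,416)]:g("bar",p,.03)
a=cv2.imread("pics/top0.png")[190:300,240:373];cv2.imwrite("pics/c3.png",cv2.resize(a,None,fx=5.4,fy=5.4,interpolation=cv2.INTER_CUBIC))
E
```

```text
tray [0.692  0.1037 0.04  ]
tray [ 0.6998 -0.0864  0.04  ]
tray [ 0.5585 -0.0917  0.04  ]
tray [0.5515 0.0984 0.04  ]
flare [0.5092 0.1179 0.014 ]
flare [ 0.5353 -0.1207  0.014 ]
flare [0.4793 0.0927 0.014 ]
flare [ 0.5091 -0.1044  0.014 ]
tray [0.5537 0.0937 0.04  ]
tray [0.6916 0.0993 0.04  ]
tray [ 0.7003 -0.0865  0.04  ]
tray [ 0.5612 -0.0912  0.04  ]
rail [0.5093 0.1183 0.014 ]
rail [ 0.5369 -0.1249  0.014 ]
rail [0.4781 0.0933 0.014 ]
rail [ 0.5082 -0.1103  0.014 ]
rail [0.3246 0.0734 0.014 ]
rail [ 0.3458 -0.1273  0.014 ]
bar [0.2805 0.1249 0.03  ]
bar [0.3021 0.125  0.03  ]
bar [ 0.3367 -0.17    0.03  ]
bar [ 0.3134 -0.1701  0.03  ]
```

View pics/c3.png

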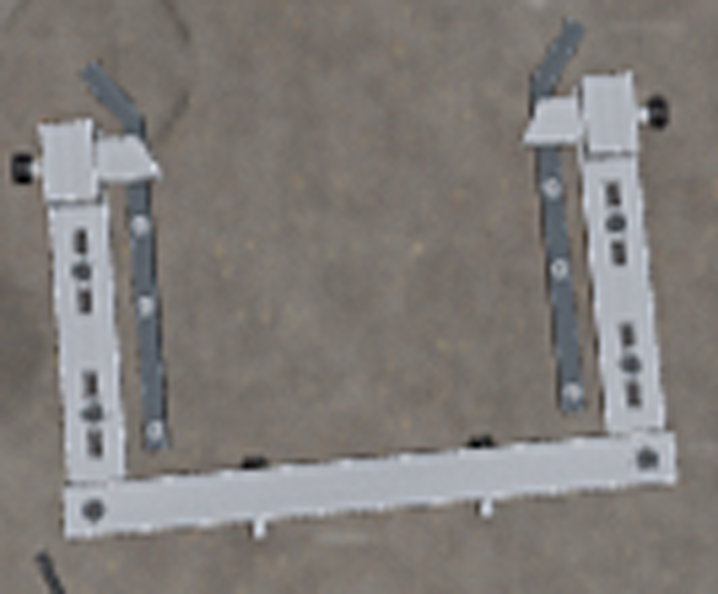

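Crop 3 shows the dock's inner rail edges: left from (145,128) to (167,447), right from (535,130) to (560,408). The bar is at the bottom, with its buffers at about (255,460) and (482,440).

```bash
python3 - <<'E'
from h import *
P=lambda p,z:pix("top",240+p[0]/5.4,190+p[1]/5.4,z)[:2]
L0,L1,R0,R1=[P(p,.014) for p in[(147,135),(168,445),(534,125),(561,408)]]
print(L0,L1,R0,R1)
dl=L0-L1;dr=R0-R1;yl,yr=np.arctan2(dl[1],dl[0]),np.arctan2(dr[1],dr[0]);print("yaw",yl,yr)
t1=P((82,66),.014);t2=P((580,22),.014);v=t1-t2;print("tips",t1,t2,np.arctan2(-v[0],v[1]),np.linalg.norm(v))
b=P((65,487),.03)-P((674,432),.03);print("bar yaw",np.arctan2(-b[0],b[1]))
yaw=.117;ex=np.array([np.cos(yaw),np.sin(yaw)]);ey=np.array([-ex[1],ex[0]])
print("lat",[round(float(q@ey),4) for q in(L0,L1,R0,R1,t1,t2)],"tipx",t1@ex,t2@ex,"ends",L1@ex,R1@ex)
t=np.array([[.692,.1037],[.6998,-.0864],[.5585,-.0917],[.5515,.0984]]);s=np.array([[.6916,.0993],[.7003,-.0865],[.5612,-.0912],[.5537,.0937]])
for q in(t,s):print("tray",q.mean(0),q.mean(0)@ex,q.mean(0)@ey,"lip",(q[0]+q[1])/2)
for z in(.1,.3,.5,.8):print("fan top",z,pix("top",290,98,z).round(3),"side",pix("side",412,155,z).round(3),pix("side",545,200,z).round(3),pix("top",385,125,z).round(3))
E
```

```text
[0.47398581 0.08967235] [0.32306532 0.07399243] [ 0.48348042 -0.10176414] [ 0.34497389 -0.11693221]
yaw 0.10352377828470728 0.10907691792152617
tips [0.50758556 0.12311048] [ 0.53568365 -0.12401238] 0.11321468256669251 0.248715120311969
bar yaw 0.11009398377780473
lat [0.0337, 0.0358, -0.1575, -0.1564, 0.063, -0.1857] tipx 0.518486438371041 0.5175449749385139 ends 0.3294939951410209 0.32896552877910623
tray [0.62545 0.006  ] 0.621874388158251 -0.06705182960069705 lip [0.6959  0.00865]
tray [0.6267   0.003825] 0.6228619474760887 -0.06935787634648344 lip [0.69595 0.0064 ]
fan top 0.1 [0.77  0.035 0.1  ] side [0.782 0.097 0.1  ] [ 1.049 -0.105  0.1  ] [ 0.705 -0.211  0.1  ]
fan top 0.3 [0.698 0.026 0.3  ] side [ 0.702 -0.174  0.3  ] [ 0.899 -0.323  0.3  ] [ 0.644 -0.178  0.3  ]
fan top 0.5 [0.626 0.017 0.5  ] side [ 0.623 -0.445  0.5  ] [ 0.75  -0.541  0.5  ] [ 0.583 -0.145  0.5  ]
fan top 0.8 [0.518 0.004 0.8  ] side [ 0.504 -0.852  0.8  ] [ 0.525 -0.869  0.8  ] [ 0.492 -0.095  0.8  ]
```

Dock yaw is about 0.11, with its origin near (0.389, -0.0155). The tray lip is near (0.696, 0.0075) at yaw 0.04. I'll move over the dock and then above the space behind the tray.

The rows are not in the units I measure in: shifts go in cm and turns go in units of 0.2 rad. I convert before sending: 0.6946 m is 69.46, -0.4005 m is -40.05, 0.216 rad is 1.08.

```bash
python3 -m jog '[[0,0,1.08,45.7,-41.5,0,1],[0,0,1.08,45.7,-41.5,0,1],[0,0,1.08,45.7,-41.5,0,1],[0,0,1.08,45.7,-41.5,0,1],[0,0,1.08,45.7,-41.5,0,1],[0,0,1.08,45.7,-41.5,0,1],[0,0,1.08,45.7,-41.5,0,1],[0,0,1.08,45.7,-41.5,0,1],[0,0,1.08,45.7,-41.5,0,1],[0,0,1.08,45.7,-41.5,0,1],[0,0,1.08,45.7,-41.5,0,1],[0,0,1.08,69.46,-40.05,0,1],[0,0,1.08,69.46,-40.05,0,1],[0,0,1.08,69.46,-40.05,0,1],[0,0,1.08,69.46,-40.05,0,1],[0,0,1.08,69.46,-40.05,0,1]]'
```

```text
clock: 2.9
position: [0.7313, 0.0105, 0.2277]
ee_rot: [0.998, 0.055, -0.002, -0.001]
ft_force: [-0.6, -0.8, -0.3]
grip_width: 1.001
grasp_force: 0.0
```

In the tool's units: 0.16 m is 16.

```bash
python3 -m jog '[[0,0,0,0,0,16,1],[0,0,0,0,0,16,1],[0,0,0,0,0,16,1],[0,0,0,0,0,16,1]]' && python3 - <<'E'
from h import *
im=manip.camera("side");cv2.imwrite("pics/s1.png",cv2.resize(im[120:300,220:460],None,fx=3.3,fy=3.3))
E
```

```text
clock: 3.4
position: [0.7276, 0.0079, 0.0688]
ee_rot: [0.999, 0.054, -0.003, 0.001]
ft_force: [-0.0, 0.2, 0.2]
grip_width: 0.998
grasp_force: 0.0
```

View pics/s1.png

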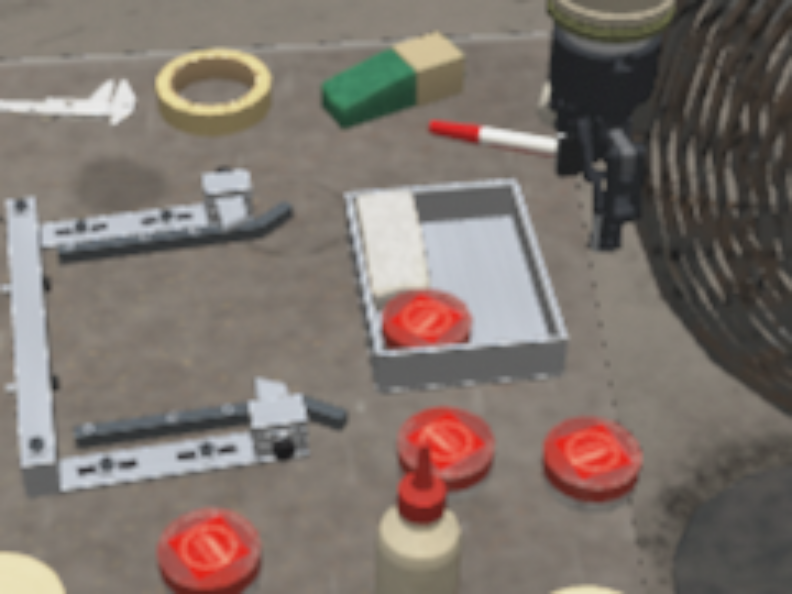

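The gripper (fingertips near px (605,240) in the crop) is clear behind the tray's far wall, and the tray is unmoved. I'll descend the rest and then pull along tool -x.

In the tool's units: 0.06 m is 6, 0.03 m is 3.

```bash
python3 -m jog '[[0,0,0,0,0,3,1],[0,0,0,0,0,6,1],[0,0,0,0,0,6,1]]' && python3 -m jog '[[0,0,0,-0.6,0,0,1],[0,0,0,-1.2,0,0,1],[0,0,0,-1.8,0,0,1],[0,0,0,-2.4,0,0,1],[0,0,0,-3,0,0,1],[0,0,0,-3.6,0,0,1],[0,0,0,-4.2,0,0,1],[0,0,0,-4.8,0,0,1]]'
```

```text
clock: 3.82
position: [0.7297, 0.009, 0.0119]
ee_rot: [0.999, 0.055, -0.0, 0.0]
ft_force: [1.1, -0.1, 0.2]
grip_width: 1.004
grasp_force: 0.0
clock: 4.82
position: [0.6834, 0.0047, 0.0125]
ee_rot: [0.998, 0.055, 0.002, -0.0]
ft_force: [5.5, 1.1, 1.0]
grip_width: 1.002
grasp_force: 2.7
```

```bash
python3 - <<'E'
from h import *
im=manip.camera("top");cv2.imwrite("pics/t1.png",cv2.resize(im[125:235,235:375],None,fx=5.4,fy=5.4,interpolation=cv2.INTER_CUBIC))
E
```

```text
(no output)
```

View pics/t1.png

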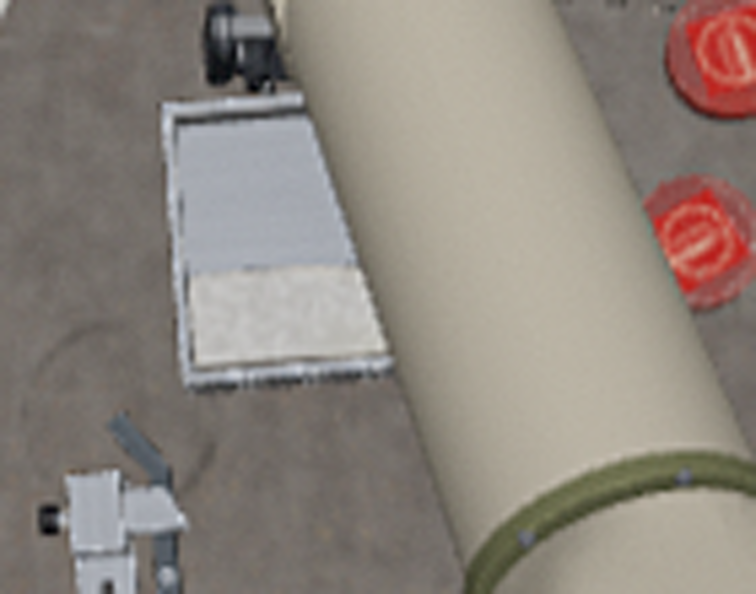

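The tray's left corners are at (162,103) far and (183,382) near. The arm hides the right side.

```bash
python3 - <<'E'
from h import *
P=lambda p,z:pix("top",235+p[0]/5.4,125+p[1]/5.4,z)[:2]
a,b=P((162,103),.04),P((183,380),.04);d=a-b;yaw=np.arctan2(d[1],d[0])
y=.11;ex=np.array([np.cos(y),np.sin(y)]);ey=np.array([-ex[1],ex[0]]);O=np.array([.389,-.0155])
print(a,b,np.linalg.norm(d),yaw)
for q in(a,b):print("dock",(q-O)@ex,(q-O)@ey-.095)
E
```

```text
[0.66152815 0.10031227] [0.52332309 0.08497308] 0.13905368834333334 0.11053620195908592
dock 0.28359468813768457 -0.00980536557734149
dock 0.14454101978419037 -0.00987992643387646
```

The tray is aligned in yaw but 10 mm to the right of the centreline. I'll drag it diagonally towards +y as it enters.

In the tool's units: -0.024 m is -2.4, -0.02 m is -2.

```bash
python3 -m jog '[[0,0,0,-0.4,-0.12,0,1],[0,0,0,-0.8,-0.24,0,1],[0,0,0,-1.2,-0.36,0,1],[0,0,0,-1.6,-0.48,0,1],[0,0,0,-2,-0.6,0,1],[0,0,0,-2.4,-0.72,0,1]]' && python3 - <<'E'
from h import *
im=manip.camera("top");cv2.imwrite("pics/t2.png",cv2.resize(im[125:235,235:375],None,fx=5.4,fy=5.4,interpolation=cv2.INTER_CUBIC))
E
```

```text
clock: 5.62
position: [0.6589, 0.0083, 0.0123]
ee_rot: [0.999, 0.055, 0.002, 0.0]
ft_force: [6.6, -0.1, 2.6]
grip_width: 1.003
grasp_force: 2.8
```

View pics/t2.png

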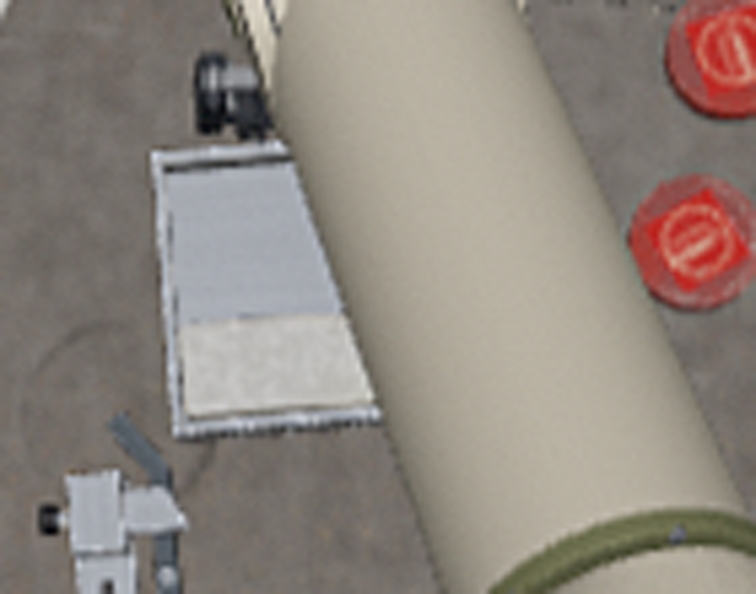

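Tray corners are now at (152,153) and (175,435), so the lateral offset is about -4 mm. I'll keep pulling with a little more correction, then straight.

In the tool's units: -0.032 m is -3.2, -0.028 m is -2.8.

```bash
python3 -m jog '[[0,0,0,-0.4,-0.12,0,1],[0,0,0,-0.8,-0.24,0,1],[0,0,0,-1.2,-0.36,0,1],[0,0,0,-1.6,-0.4,0,1],[0,0,0,-2,-0.4,0,1],[0,0,0,-2.4,-0.4,0,1],[0,0,0,-2.8,-0.4,0,1],[0,0,0,-3.2,-0.4,0,1]]' && python3 -m jog '[[0,0,0,-0.4,0,0,1],[0,0,0,-0.8,0,0,1],[0,0,0,-1.2,0,0,1],[0,0,0,-1.6,0,0,1],[0,0,0,-2,0,0,1]]'
```

```text
clock: 6.68
position: [0.6268, 0.0093, 0.0123]
ee_rot: [0.998, 0.055, 0.002, 0.0]
ft_force: [8.1, -0.2, 0.8]
grip_width: 0.998
grasp_force: 3.9
clock: 7.3
position: [0.6071, 0.0072, 0.0123]
ee_rot: [0.998, 0.055, 0.002, -0.0]
ft_force: [7.3, 0.2, 1.3]
grip_width: 0.998
grasp_force: 4.0
```

```bash
for i in 1; do python3 -m jog '[[0,0,0,-0.4,0,0,1],[0,0,0,-0.8,0,0,1],[0,0,0,-1.2,0,0,1],[0,0,0,-1.6,0,0,1],[0,0,0,-2,0,0,1]]'; done; python3 -m jog '[[0,0,0,-0.4,0,0,1],[0,0,0,-0.8,0,0,1],[0,0,0,-1.2,0,0,1],[0,0,0,-1.6,0,0,1],[0,0,0,-2,0,0,1],[0,0,0,-2.4,0,0,1],[0,0,0,-2.8,0,0,1],[0,0,0,-3.2,0,0,1]]'
```

```text
clock: 7.92
position: [0.5872, 0.0049, 0.0123]
ee_rot: [0.998, 0.055, 0.002, 0.0]
ft_force: [7.9, -0.2, 0.8]
grip_width: 1.001
grasp_force: 3.9
clock: 8.93
position: [0.5555, 0.0014, 0.0122]
ee_rot: [0.998, 0.055, 0.002, 0.0]
ft_force: [7.6, -1.2, 0.3]
grip_width: 0.999
grasp_force: 3.9
```

In the tool's units: -0.016 m is -1.6, -0.032 m is -3.2.

```bash
python3 -m jog '[[0,0,0,-0.4,0,0,1],[0,0,0,-0.8,0,0,1],[0,0,0,-1.2,0,0,1],[0,0,0,-1.6,0,0,1],[0,0,0,-2,0,0,1],[0,0,0,-2.4,0,0,1],[0,0,0,-2.8,0,0,1],[0,0,0,-3.2,0,0,1]]'; python3 -m jog '[[0,0,0,-0.4,0,0,1],[0,0,0,-0.8,0,0,1],[0,0,0,-1.2,0,0,1],[0,0,0,-1.6,0,0,1],[0,0,0,-2,0,0,1],[0,0,0,-2.4,0,0,1]]'
```

```text
clock: 9.93
position: [0.5237, -0.002, 0.0122]
ee_rot: [0.998, 0.055, 0.002, 0.0]
ft_force: [7.9, 0.8, 0.6]
grip_width: 0.999
grasp_force: 3.9
clock: 10.68
position: [0.4998, -0.0047, 0.0122]
ee_rot: [0.998, 0.055, 0.002, 0.0]
ft_force: [8.0, 0.1, 0.2]
grip_width: 0.999
grasp_force: 3.9
```

```bash
r='s/^(ee_rot|grip_width|grasp_force).*//p'; python3 -m jog '[[0,0,0,-0.1,0,0,1],[0,0,0,-0.2,0,0,1],[0,0,0,-0.3,0,0,1],[0,0,0,-0.4,0,0,1]]' | grep -E 'pos|ft'; python3 -m jog '[[0,0,0,-0.1,0,0,1],[0,0,0,-0.2,0,0,1],[0,0,0,-0.3,0,0,1],[0,0,0,-0.4,0,0,1]]' | grep -E 'pos|ft';python3 -m jog '[[0,0,0,-0.1,0,0,1],[0,0,0,-0.2,0,0,1],[0,0,0,-0.3,0,0,1],[0,0,0,-0.4,0,0,1]]' | grep -E 'pos|ft'
```

```text
position: [0.496, -0.0051, 0.0122]
ft_force: [7.3, 0.4, -0.8]
position: [0.492, -0.0056, 0.0122]
ft_force: [8.2, 0.7, 0.4]
position: [0.488, -0.006, 0.0122]
ft_force: [8.0, -0.8, -0.1]
```

In the tool's units: -0.002 m is -0.2, -0.001 m is -0.1.

```bash
python3 -m jog '[[0,0,0,-0.1,0,0,1],[0,0,0,-0.2,0,0,1]]' | grep -E 'pos|ft'; python3 -m jog '[[0,0,0,-0.1,0,0,1],[0,0,0,-0.2,0,0,1]]' | grep -E 'pos|ft'; python3 -m jog '[[0,0,0,-0.1,0,0,1],[0,0,0,-0.2,0,0,1]]' | grep -E 'pos|ft'
```

```text
position: [0.4861, -0.0062, 0.0122]
ft_force: [7.4, 0.6, 0.5]
position: [0.484, -0.0064, 0.0122]
ft_force: [7.8, -0.8, -0.8]
position: [0.4821, -0.0066, 0.0122]
ft_force: [7.7, -0.4, -0.8]
```

```bash
python3 - <<'E'
from h import *
im=manip.camera("side");cv2.imwrite("pics/s2.png",cv2.resize(im[165:275,215:350],None,fx=5,fy=5,interpolation=cv2.INTER_CUBIC))
E
```

```text
(no output)
```

View pics/s2.png

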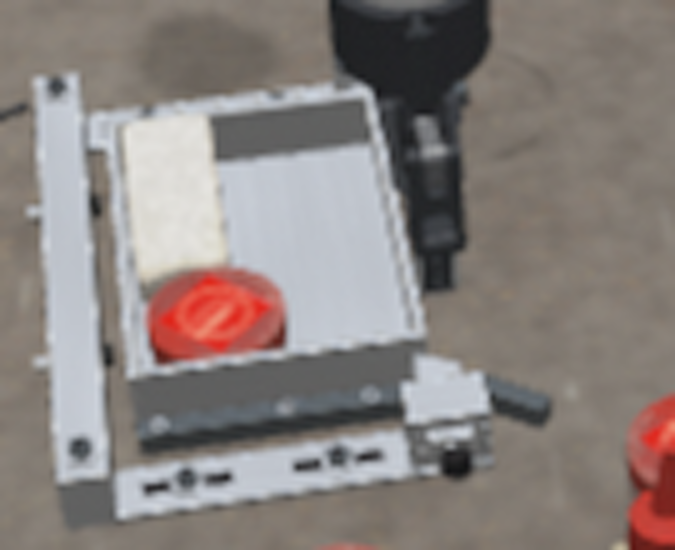

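The tray is square between the rails, with its far corner at (422,335) close to the right bolt at (415,365). There's still a small gap to the buffers at (100,205) and (108,355).

In the tool's units: -0.002 m is -0.2, -0.001 m is -0.1.

```bash
python3 -m jog '[[0,0,0,-0.1,0,0,1],[0,0,0,-0.2,0,0,1]]' | grep -E 'pos|ft'; python3 -m jog '[[0,0,0,-0.1,0,0,1],[0,0,0,-0.2,0,0,1]]' | grep -E 'pos|ft'; python3 -m jog '[[0,0,0,-0.1,0,0,1],[0,0,0,-0.2,0,0,1]]' | grep -E 'pos|ft'
```

```text
position: [0.4801, -0.0069, 0.0122]
ft_force: [7.8, -0.5, -0.2]
position: [0.4781, -0.0071, 0.0122]
ft_force: [7.7, -0.7, -0.1]
position: [0.4761, -0.0073, 0.0122]
ft_force: [7.2, -0.0, -0.5]
```

```bash
python3 -m jog '[[0,0,0,-0.1,0,0,1],[0,0,0,-0.1,0,0,1]]' | grep -E 'pos|ft'; python3 -m jog '[[0,0,0,-0.1,0,0,1],[0,0,0,-0.1,0,0,1]]' | grep -E 'pos|ft'; python3 -m jog '[[0,0,0,-0.1,0,0,1],[0,0,0,-0.1,0,0,1]]' | grep -E 'pos|ft'
```

```text
position: [0.4751, -0.0074, 0.0122]
ft_force: [8.0, -0.4, 0.2]
position: [0.474, -0.0076, 0.0122]
ft_force: [6.5, -0.1, 2.1]
position: [0.4732, -0.0075, 0.0122]
ft_force: [7.3, 0.2, -0.8]
```

In the tool's units: -0.001 m is -0.1.

```bash
python3 -m jog '[[0,0,0,-0.1,0,0,1],[0,0,0,-0.1,0,0,1]]' | grep -E 'pos|ft'; python3 -m jog '[[0,0,0,-0.1,0,0,1],[0,0,0,-0.1,0,0,1]]' | grep -E 'pos|ft'; python3 -m jog '[[0,0,0,-0.1,0,0,1],[0,0,0,-0.1,0,0,1]]' | grep -E 'pos|ft'; python3 -m jog '[[0,0,0,-0.1,0,0,1],[0,0,0,-0.1,0,0,1]]' | grep -E 'pos|ft'
```

```text
position: [0.4723, -0.0077, 0.0122]
ft_force: [7.9, -0.2, -1.1]
position: [0.4715, -0.0077, 0.0123]
ft_force: [8.4, -0.3, -2.0]
position: [0.4707, -0.0078, 0.0124]
ft_force: [10.0, 0.0, -1.4]
position: [0.4702, -0.0078, 0.0125]
ft_force: [11.9, -0.0, -1.5]
```

The buffers have been met. I'll continue gently.

```bash
python3 -m jog '[[0,0,0,-0.1,0,0,1],[0,0,0,-0.1,0,0,1],[0,0,0,-0.1,0,0,1]]' | grep -E 'pos|ft'; python3 -m jog '[[0,0,0,-0.1,0,0,1],[0,0,0,-0.1,0,0,1],[0,0,0,-0.1,0,0,1]]' | grep -E 'pos|ft'
```

```text
position: [0.4702, -0.0078, 0.0129]
ft_force: [14.0, 1.3, -3.9]
position: [0.4701, -0.0078, 0.0133]
ft_force: [16.8, 0.9, -3.1]
```

In the tool's units: -0.001 m is -0.1.

```bash
python3 -m jog '[[0,0,0,-0.1,0,0,1],[0,0,0,-0.1,0,0,1],[0,0,0,-0.1,0,0,1]]' | grep -E 'pos|ft'
```

```text
position: [0.4702, -0.0077, 0.0137]
ft_force: [20.2, 2.2, -2.8]
```

```bash
python3 - <<'E'
from h import *
a=manip.camera("side")[165:275,215:350];b=manip.camera("top")[190:300,235:375]
k=lambda x:cv2.resize(x,(400,int(400*x.shape[0]/x.shape[1])),interpolation=cv2.INTER_CUBIC)
a,b=k(a),k(b);h=max(len(a),len(b));p=lambda x:cv2.copyMakeBorder(x,0,h-len(x),0,0,0)
cv2.imwrite("pics/s3.png",np.hstack([p(a),p(b)]));o=manip.get_obs();print(o["joint_pos"],o["ft_force"],o["torque"],o["position"],o["ee_rot"])
E
```

```text
[ 0.50511679  0.31184238 -0.64116146  2.05583263  0.2501699   0.83640371
 -1.74016966] [20.15593075  1.62900484 -2.78040422] [ 0.23338097 -4.07754681  0.18213536] [ 0.47019979 -0.00776913  0.01372343] [ 9.98456319e-01  5.52126503e-02  6.04109519e-03 -2.16326266e-04]
```

View pics/s3.png

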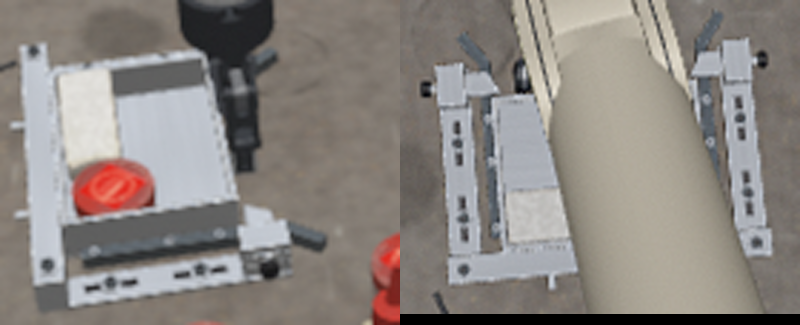

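The tray sits up against the bar, and both bolts look fully in past the far corners (left bolt at about (485,85), right at about (258,213)). I'll back off, lift, and move inside the far wall.

In the tool's units: 0.012 m is 1.2, 0.016 m is 1.6.

```bash
python3 -m jog '[[0,0,0,0.4,0,0,1],[0,0,0,0.8,0,0,1],[0,0,0,1.2,0,0,1],[0,0,0,1.6,0,0,1],[0,0,0,1.6,0,0,1]]'; python3 -m jog '[[0,0,0,0,0,-5,1],[0,0,0,0,0,-8,1],[0,0,0,0,0,-8,1],[0,0,0,0,0,-8,1]]'
```

```text
clock: 17.32
position: [0.4802, -0.0066, 0.0112]
ee_rot: [0.998, 0.055, -0.0, -0.0]
ft_force: [0.2, 0.1, -0.3]
grip_width: 0.999
grasp_force: 0.0
clock: 17.82
position: [0.4797, -0.0069, 0.0907]
ee_rot: [0.998, 0.055, -0.0, 0.0]
ft_force: [-0.2, -0.7, -0.6]
grip_width: 1.004
grasp_force: 0.0
```

```bash
python3 -m jog '[[0,0,0,-2.8,0,0,1],[0,0,0,-5.5,0,0,1],[0,0,0,-5.5,0,0,1],[0,0,0,-5.5,0,0,1]]' && python3 -m jog '[[0,0,0,0,0,2,1],[0,0,0,0,0,4,1],[0,0,0,0,0,5.5,1],[0,0,0,0,0,6.7,1],[0,0,0,0,0,7.3,1],[0,0,0,0,0,7.3,1]]'
```

```text
clock: 18.32
position: [0.4257, -0.0127, 0.0909]
ee_rot: [0.998, 0.055, -0.0, -0.0]
ft_force: [0.4, 0.1, -0.3]
grip_width: 0.998
grasp_force: 0.0
clock: 19.08
position: [0.4256, -0.0126, 0.0182]
ee_rot: [0.998, 0.055, -0.0, -0.0]
ft_force: [0.7, 0.6, -0.0]
grip_width: 0.998
grasp_force: 0.0
```

In the tool's units: 0.012 m is 1.2, 0.015 m is 1.5.

```bash
python3 -m jog '[[0,0,0,0,0,0.7,1],[0,0,0,0,0,0.7,1],[0,0,0,0.4,0,0.7,1],[0,0,0,0.8,0,0.7,1],[0,0,0,1.2,0,0.7,1],[0,0,0,1.5,0,0.7,1],[0,0,0,1.5,0,0.7,1]]' | grep -E 'pos|ft'; python3 -m jog '[[0,0,0,0.1,0,0,1],[0,0,0,0.2,0,0,1],[0,0,0,0.2,0,0,1]]' | grep -E 'pos|ft'; python3 -m jog '[[0,0,0,0.1,0,0,1],[0,0,0,0.2,0,0,1],[0,0,0,0.2,0,0,1]]' | grep -E 'pos|ft'
```

```text
position: [0.4406, -0.0109, 0.0113]
ft_force: [-0.5, 0.6, -0.3]
position: [0.4425, -0.0108, 0.0113]
ft_force: [0.1, -0.7, 0.0]
position: [0.4445, -0.0106, 0.0113]
ft_force: [-1.5, 0.5, -0.6]
```

```bash
python3 -m jog '[[0,0,0,0.1,0,0,1],[0,0,0,0.1,0,0,1]]' | grep -E 'pos|ft'; python3 -m jog '[[0,0,0,0.1,0,0,1],[0,0,0,0.1,0,0,1]]' | grep -E 'pos|ft';  python3 -m jog '[[0,0,0,0.1,0,0,1],[0,0,0,0.1,0,0,1]]' | grep -E 'pos|ft'
```

```text
position: [0.4455, -0.0105, 0.0113]
ft_force: [0.0, 0.0, 0.1]
position: [0.4465, -0.0104, 0.0113]
ft_force: [0.5, 0.1, -0.1]
position: [0.4475, -0.0103, 0.0113]
ft_force: [-0.2, -0.1, 0.0]
```

In the tool's units: 0.001 m is 0.1.

```bash
python3 -m jog '[[0,0,0,0.1,0,0,1],[0,0,0,0.1,0,0,1]]' | grep -E 'pos|ft'; python3 -m jog '[[0,0,0,0.1,0,0,1],[0,0,0,0.1,0,0,1]]' | grep -E 'pos|ft';  python3 -m jog '[[0,0,0,0.1,0,0,1],[0,0,0,0.1,0,0,1]]' | grep -E 'pos|ft'
```

```text
position: [0.4485, -0.0101, 0.0113]
ft_force: [-0.1, 0.3, -0.3]
position: [0.4492, -0.0101, 0.0112]
ft_force: [-1.7, -0.9, 1.3]
position: [0.4493, -0.0101, 0.011]
ft_force: [-6.4, -0.5, 4.1]
```

In the tool's units: 0.001 m is 0.1.

```bash
python3 -m jog '[[0,0,0,0.1,0,0,1],[0,0,0,0.1,0,0,1],[0,0,0,0.1,0,0,1]]' | grep -E 'pos|ft'
```

```text
position: [0.4493, -0.01, 0.0107]
ft_force: [-10.0, -0.2, 6.0]
```

```bash
python3 -m jog '[[0,0,0,0.05,0,0,1],[0,0,0,0.05,0,0,1],[0,0,0,0.05,0,0,1],[0,0,0,0.05,0,0,1]]' | grep -E 'pos|ft'
```

```text
position: [0.4493, -0.01, 0.0106]
ft_force: [-11.9, -1.5, 8.2]
```

The tray held at 10–12 N with no movement. I'll let go and retreat.

```bash
python3 -m jog '[[0,0,0,-0.4,0,0,1],[0,0,0,-0.8,0,0,1],[0,0,0,-1.4,0,0,1],[0,0,0,-1.6,0,0,1],[0,0,0,-1.6,0,0,1]]' | grep -E 'pos|ft'; python3 -m jog '[[0,0,0,0,0,-3,1],[0,0,0,0,0,-9,1],[0,0,0,0,0,-15,1],[0,0,0,0,0,-20,1],[0,0,0,0,0,-20,1],[0,0,0,0,0,-20,1]]' | grep -E 'clock|pos|ft'
python3 - <<'E'
from h import *
y=.11;ex=np.array([np.cos(y),np.sin(y)]);ey=np.array([-ex[1],ex[0]]);O=np.array([.389,-.0155])
a=manip.camera("side")
for t in("tray","bar","tin"):
    for r in manip.outline_of("side",t)[:2]:
        ys,xs=np.nonzero(r["mask"]);p=pix("side",xs.mean(),ys.mean(),.025)[:2]-O;print(t,round(r["confidence"],2),(p@ex).round(4),(p@ey).round(4))
cv2.imwrite("pics/end.png",a)
E
```

```text
position: [0.436, -0.0116, 0.0114]
ft_force: [-1.1, 0.2, -0.2]
clock: 24.45
position: [0.4358, -0.0116, 0.2108]
ft_force: [-0.2, 0.8, 0.0]
tray 0.89 0.0187 -0.0123
bar 0.97 -0.0349 0.0415
tin 0.66 0.0227 -0.2437
tin 0.62 0.1967 -0.1802
```

```bash
python3 -m jog '[[0,0,0,5,25,-5,1],[0,0,0,5,25,-5,1],[0,0,0,5,25,-5,1],[0,0,0,5,25,-5,1],[0,0,0,5,25,-5,1],[0,0,0,5,25,-5,1]]' | grep -E 'clock|pos|ft'
python3 - <<'E'
from h import *
for c in("top","side"):
    a=cv2.imread(f"pics/{c}0.png").astype(float);b=manip.camera(c);cv2.imwrite(f"pics/{c}_end.png",b);b=b.astype(float)
    k=manip.calibration(c);T=np.linalg.inv(np.array(k["world_from_camera"]))
    y=.11;ex=np.array([np.cos(y),np.sin(y),0]);ey=np.array([-ex[1],ex[0],0]);O=np.array([.389,-.0155,0])
    for s in(1,-1):
      for lat in (.094,.1,.106,.112,.118):  # bolt top, left then right
        r=[]
        for x in(.07,.078,.086,.094):
          p=O+ex*x+ey*s*lat+[0,0,.029];q=T[:3,:3]@p+T[:3,3]
          u=int(round(k["cx"]+k["fx"]*q[0]/-q[2]));v=int(round(k["cy"]-k["fy"]*q[1]/-q[2]))
          r.append((int(a[v,u].mean()),int(b[v,u].mean())))
        print(c,s,lat,r)
    for r in manip.outline_of(c,"tin")[:4]:
        ys,xs=np.nonzero(r["mask"]);p=pix(c,xs.mean(),ys.mean(),.025)-O;print("tin",(p@ex).round(3),(p@ey).round(3))
E
```

```text
clock: 25.4
position: [0.513, -0.2544, 0.2602]
ft_force: [-0.5, 0.6, 0.4]
top 1 0.094 [(107, 174), (211, 198), (142, 133), (105, 98)]
top 1 0.1 [(82, 69), (180, 173), (183, 176), (133, 129)]
top 1 0.106 [(100, 96), (190, 182), (177, 169), (183, 176)]
top 1 0.112 [(114, 107), (182, 175), (176, 170), (177, 171)]
top 1 0.118 [(129, 122), (186, 178), (182, 174), (171, 162)]
top -1 0.094 [(76, 88), (192, 182), (148, 140), (59, 57)]
top -1 0.1 [(97, 89), (190, 182), (179, 173), (185, 176)]
top -1 0.106 [(111, 106), (192, 184), (180, 172), (187, 181)]
top -1 0.112 [(101, 93), (183, 174), (183, 174), (174, 163)]
top -1 0.118 [(85, 78), (148, 141), (158, 150), (112, 103)]
tin 0.025 -0.232
tin -0.021 -0.047
tin 0.291 -0.199
tin 0.095 0.294
side 1 0.094 [(91, 158), (199, 204), (178, 182), (145, 149)]
side 1 0.1 [(86, 171), (196, 201), (199, 203), (154, 158)]
side 1 0.106 [(121, 176), (195, 194), (197, 201), (179, 184)]
side 1 0.112 [(97, 128), (196, 200), (200, 204), (167, 170)]
side 1 0.118 [(111, 114), (171, 175), (180, 184), (164, 167)]
side -1 0.094 [(122, 97), (201, 205), (161, 165), (138, 141)]
side -1 0.1 [(117, 97), (201, 205), (201, 205), (149, 153)]
side -1 0.106 [(117, 97), (200, 205), (202, 206), (185, 188)]
side -1 0.112 [(169, 165), (199, 204), (204, 207), (196, 200)]
side -1 0.118 [(197, 201), (197, 200), (197, 202), (198, 201)]
tin 0.024 -0.244
tin -0.02 -0.047
tin 0.2 -0.18
```

Both bolts appear exactly where they were at the start, fully in, and the tin and bar are still in the tray.

```bash
python3 -c "
from workcell import manip
print(manip.hand_in())"
```

```text
the job is handed in; nothing more can be done
None
```

The tray is home with both catches snapped in: it held without moving against an 11.9 N outward press, the highest pull I read was about 20 N, the bar and tin are still in it, and I handed the job in at about 26 s (no verdict came back).

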